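Shut the archive's air vent with the hook pole and put the pole back handle out

ROBOT

A 6-joint arm with a two-finger parallel gripper is mounted at the origin on the work surface. World frame = base frame: x ahead of the robot, y to its left, z up, the work surface at z = 0. Lengths are in m, angles in degrees, forces in N, time in s.
With the tool pointing down it reaches from about 0.375 to 0.9 m from the base axis. Payload 3.1 kg.
Tool frame: the origin (TCP) lies at the very end of the fingers, on their centre line; the grasp point (between the pads) lies behind it (bot.grip_depth is the z of the grasp point in the tool frame, in m); z points along the fingers, y is the direction in which the jaws open and shut (so a half turn about z gives the same grasp; the last joint's range is limited). The gripper opens to 87 mm and grips with 3 to 60 N. Pads are 19 mm wide; open, the fingers measure 117 mm over their backs; the gripper's body (75 mm by 190 mm) begins 51 mm behind the grasp point.
Start: joints at [-80.701, 30.224, 82.088, -0, 67.689, -10.227], TCP at [0.209, -0.589, 0.223] pointing down, gripper open.
Joint ranges: [-176.69, 176.69], [-43.24, 126.21], [12.49, 139.97], [-82, 262], [0, 151.66], [-163.58, 163.58]. Speed limits (degrees/s): [159.86, 159.86, 180, 180, 180, 180].

INTERFACE

Orientations are given as a 3x3 rotation matrix whose columns are the frame's x, y, z axes.
In Python, from rig import bot, vision gives the robot as it stands. The module is installed in compiled form; this text tells all that it offers.
- The arm moves only by the shell command python3 -m jog 'ROWS'. ROWS is JSON, a list of rows, each a list of 3 entries, a list of its own where there are three numbers: the shift along the tool's x, y, z in mm, then the turn, a rotation vector about the tool's x, y, z in degrees, then the closure, from 0 (fully open) to 1 (shut). In form: [[[dx, dy, dz], [wx, wy, wz], fingers], ...]. A call has 1 to 12 rows; each row is the pose to reach, as a shift and turn from the pose commanded when the call began, along the tool's axes at that moment; what a row does not reach only later rows make up. A row lasts 1/12 s, in which the tool goes at most 41.7 mm and 7.16 degrees, less where a joint would pass 70% of its speed; a pose out of reach is approached as far as the arm can. A call with a gripper value outside its range is refused whole. The fingers move at their own pace and stop on an object; the grip force is fixed at half the most. Time passes only in rows, so rows that repeat a pose let the fingers close. It gives the time, the measured TCP pose, the force and the opening at its end, in the units of the state.
- bot.read_state(): the state, without advancing time (a new reading comes with each control period).
- vision.capture(name): name is "scene" or "side" or "wrist"; returns the picture (420x560x3 uint8, red, green, blue); there is no depth.
- vision.camera_info(name): a dict with "intrinsics" (3x3 intrinsics, pixels), "dist" ([k1, k2, p1, p2, k3] as OpenCV has them; the pictures are not rectified), "camera_from_world" (4x4, takes a point from world to camera coordinates); the wrist camera has in their place "mount" (4x4, takes a point from camera to tool coordinates, whose origin is the TCP and whose axes are the flange's). Camera axes: x right, y up, looking along -z (the intrinsics and any distortion apply to the point x, -y, -z); pixel columns grow to the right and rows downward; lengths in m; the calibration is good to about 2 mm. A picture is of the moment at which its call begins: read the wrist's pose just before it. camera_info takes no time and is no camera call.
- bot.hand_in(): hands the job in, once; it reports no verdict.
The state is a dict: "time_s": time; "joint_positions": joint angles; "qvel": joint speeds; "tau": joint torques, N m; "position": TCP position; "tcp_rot": TCP orientation; "force": force on the tool from outside, world axes, zero at the start; "moment": the same for the moment, N m; "opening": opening from 0.0 (shut) to 1.0 (fully open).
Only numpy, scipy, OpenCV 4.12 (cv2) and the standard library are available. Lean on these libraries where they do the work, as an engineer would, in place of code of your own. Each camera call takes 0.05 s, during which the arm holds its last target. There are 200 camera calls.

TASK

Someone has shoved the vent pole under the low shelf the wrong way round, with only its hook end sticking out: draw it out by that end, lay it down on the bench clear of the shelf, let go, and take it again by its wooden handle. Put its hook through the ring eye on the raised vent flap and swing the flap fully shut with the hook still in the eye, never touching the vent or its flap with the robot itself. Then unhook the pole and slide it flat well back under the shelf hook end first, leaving it lying there with its wooden handle sticking out of the front for the next person, and leave the other things on the bench where they are.

Things in the scene. Friction and masses are not known exactly. Their poses are not given: they have to be found in the camera images.
- pole: vent pole, 400 mm long, 170 g, lying flat. Along its x: flat-sided wooden handle 30 mm wide (y) and 24 high (x -200 to -70), collar 24 dia (to -60), dark steel shaft 14 dia (to 135), steel ferrule 24 dia (135 to 161), dark hook of 8 mm rod straight to x = 195, then bent square towards the pole's +y for 46 mm. Origin under the middle, centre line at z = 12 mm, x to the hook, z up
- pole_hook (a point): middle of the hook's bent pin, (195, 26, 12) mm in the pole's frame; the pin is level along the pole's y, from 26 mm one side of this point (the bend, on the pole's centre line) to 24 mm the other (the free end)
- pole_handle (a point): middle of the wooden handle, at (-135, 0, 12) mm in the pole's frame
- rack: low shelf: fixed bay of green slotted-angle steel, 300 deep (x) by 320 wide (y), 240 mm high corner posts with 30 mm flanges, one board with flat yellow box files. Under the board it is open front and back, 62 mm high, 260 mm wide between posts. Origin: centre of its footprint on the bench; its front, where the pole sticks out, is at x = -150 mm, facing its -x
- vent: air outlet: fixed grey sheet-steel box on a red-brown angle-iron stand, 200 mm deep (x), 260 mm wide (y), from 85 to 335 mm above the bench, open mouth at x = -100 mm facing its -x, covered by the flap when shut. Origin: centre of its footprint at bench level
- flap (a joint): angle of the grey flap, rad: 0 = hanging shut over the vent's mouth (a stop), 1.5 = raised almost level. Hinged along its top edge; friction holds it wherever it is left; moving it takes up to about 1.5 N at the eye. Flap 222 mm wide, 207 mm long, 4 mm thick with a 12 mm folded rim
- flap_hinge (a point): middle of the flap's level hinge line, at (-105, 0, 315) mm in the vent's frame; the line runs along the vent's y
- eye (a point): centre of the dark steel ring eye on the flap's outer face near its free edge: 30 mm clear opening, 7 mm bar, its hole runs along the hinge line. 175 mm down the flap from the hinge and 36 mm out from it: at flap angle q it is at x = -105 - 36 cos q - 175 sin q, y = 0, z = 315 + 36 sin q - 175 cos q (mm) in the vent's frame
- stapler: a black and steel desk stapler, 130 x 34 x 50 mm, standing on its base; origin centre of the underside
- stamp: a turned dark-wood hand stamp, 40 mm across the foot, 80 mm tall, standing upright; origin centre of the underside
- filmbox: a square cardboard microfilm box, 100 x 100 x 39 mm, lying flat; origin centre of the underside

How it is judged (in metres and radians):
On the way, in this order (a step that is already met when the one before it is completed fails the run):
1. the pole lies on the bench, clear of the shelf and let go (x of pole_handle in the frame of rack below -0.2 m and height (world z) of pole below 0.02 m and angle between pole's own z axis and vertical below 0.15 rad and contact force between the fingers and pole below 0.05 N), for 0.2 s.
2. the pole is held by its wooden handle and lifted (distance between the grasp point and pole_handle below 0.075 m and contact force between the fingers and pole above 0.5 N and height (world z) of pole above 0.06 m), for 0.2 s.
3. the hook is through the eye of the raised flap, the pole held by its handle (distance between the grasp point and pole_handle below 0.075 m and contact force between the fingers and pole above 0.5 N and x of pole_hook in the frame of eye between -0.014 and 0.014 m and z of pole_hook in the frame of eye between -0.014 and 0.014 m and y of pole_hook in the frame of eye between -0.024 and 0.024 m and angle between the y axis of pole and the y axis of vent, either way round below 0.6 rad and value of joint flap above 0.7 rad), for 0.1 s.
4. the flap is shut, the hook still in the eye (distance between the grasp point and pole_handle below 0.075 m and contact force between the fingers and pole above 0.5 N and x of pole_hook in the frame of eye between -0.014 and 0.014 m and z of pole_hook in the frame of eye between -0.014 and 0.014 m and y of pole_hook in the frame of eye between -0.024 and 0.024 m and angle between the y axis of pole and the y axis of vent, either way round below 0.6 rad and value of joint flap below 0.06 rad), for 0.1 s.
At the end, for the whole second after the job is handed in: the flap hangs shut (within 0.06 rad) and still; the pole lies flat on the bench at rest, its hook at least 70 mm in under the shelf behind the front, between the posts, and its handle outside: the middle of the handle at least 40 mm in front of the shelf's front (value of joint flap below 0.06 rad and velocity of joint flap between -0.05 and 0.05 rad/s and x of pole_hook in the frame of rack above -0.08 m and x of pole_handle in the frame of rack below -0.19 m and y of pole_hook in the frame of rack between -0.14 and 0.14 m and height (world z) of pole below 0.02 m and angle between pole's own z axis and vertical below 0.15 rad and linear speed of pole below 0.02 m/s and angular speed of pole below 0.1 rad/s); the robot touches nothing.
It fails at once if the robot itself touches the vent or its flap (contact force between any of the fingers, the arm and vent above 1 N).
It fails at once if the stapler is displaced by more than 30 mm or tipped (distance of stapler from where it was at the start of the episode above 0.03 m or angle between stapler's own z axis and vertical above 0.5 rad).
It fails at once if the stamp is displaced by more than 30 mm or tipped (distance of stamp from where it was at the start of the episode above 0.03 m or angle between stamp's own z axis and vertical above 0.5 rad).
It fails at once if the filmbox is displaced by more than 30 mm or tipped (distance of filmbox from where it was at the start of the episode above 0.03 m or angle between filmbox's own z axis and vertical above 0.5 rad).
It also fails if it takes over 72 s, if anything falls off the work surface, if the arm or the gripper's body presses on something with over 40 N, if the wrist force passes 120 N, or if a joint passes its speed limit or range.

## Working session

There is one attempt and no reset: what is moved stays moved. The work goes in short steps, Python scripts to look and compute and a shell command to move; the robot and the scene stay as the last step left them, time stands still between calls to the robot, and variables do not carry over. Pictures are saved under pics/ and viewed, about 8 in all and at most 12, crops included, and the job is handed in when it is done.

```bash
mkdir -p pics; python3 - <<'E'
from rig import bot, vision
import cv2,numpy as np
print(bot.read_state(), bot.grip_depth)
for n in("scene","side"):
    cv2.imwrite(f"pics/{n}0.png",vision.capture(n)[:,:,::-1]); 
    i=vision.camera_info(n);print(n,i)
print(vision.camera_info("wrist"))
E
```

```text
{'time_s': 0.0, 'joint_positions': array([-8.07003540e+01,  3.02788280e+01,  8.21573679e+01, -5.31469408e-04,
        6.76868418e+01, -1.02259330e+01]), 'qvel': array([-0.08080769,  0.04677444, -0.01516826, -0.07224386,  0.06520859,
       -0.02279037]), 'tau': array([ 1.31328718e-03, -4.40029407e+01, -1.76595891e+01,  6.34506997e-02,
        5.82030870e-02, -1.55038115e-04]), 'position': array([ 0.20881158, -0.58831109,  0.22156765]), 'tcp_rot': array([[ 9.42491260e-01,  3.34230608e-01, -3.55485286e-04],
       [ 3.34230589e-01, -9.42488954e-01,  2.11780030e-03],
       [ 3.72792724e-04, -2.11482232e-03, -9.99997694e-01]]), 'force': array([ 0.66622094,  0.0448014 , -0.66566873]), 'moment': array([ 0.006801  , -0.03940656,  0.0103201 ]), 'opening': 0.9994389862333303} -0.0187
scene {'intrinsics': array([[448.96987385,   0.        , 284.018723  ],
       [  0.        , 448.96987385, 207.26314084],
       [  0.        ,   0.        ,   1.        ]]), 'dist': array([0.03769413, 0.        , 0.        , 0.        , 0.        ]), 'camera_from_world': array([[ 0.89676091, -0.44246039, -0.00
[... 633 characters left out ...]
455111,  0.95066159, -1.58229845],
       [ 0.        ,  0.        ,  0.        ,  1.        ]])}
{'intrinsics': array([[321.19336539,   0.        , 280.47956661],
       [  0.        , 321.19336539, 206.608612  ],
       [  0.        ,   0.        ,   1.        ]]), 'dist': array([-0.03778857,  0.        ,  0.        ,  0.        ,  0.        ]), 'mount': array([[ 1.22248081e-03,  9.56962430e-01,  2.90209258e-01,
         7.91202937e-02],
       [ 9.99999081e-01, -1.34010205e-03,  2.06566911e-04,
         5.03825431e-04],
       [ 5.86586795e-04,  2.90208739e-01, -9.56963188e-01,
        -1.62019774e-01],
       [ 0.00000000e+00,  0.00000000e+00,  0.00000000e+00,
         1.00000000e+00]])}
```

View pics/scene0.png

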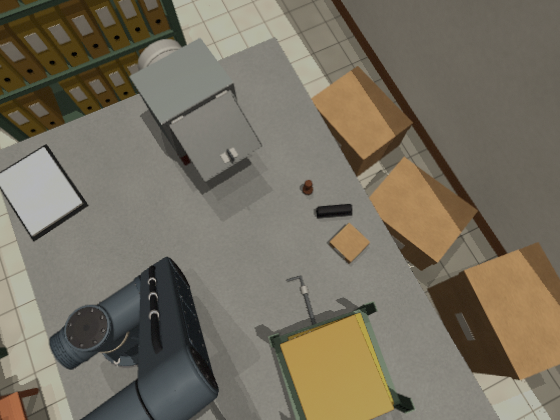

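View pics/side0.png

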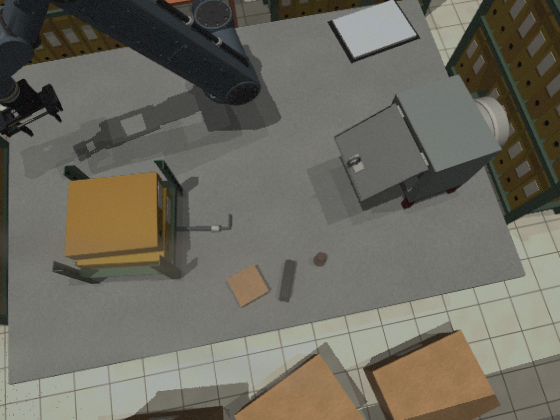

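The scene view shows the hook bend at about (299,277), its pin tip at (288,279) and the ferrule at (304,290). The vent is top-left with its eye at (230,155). The side view shows the bend at (231,229), the pin tip at (231,215) and the eye at (352,160). I'll enlarge both views to measure them.

```bash
python3 - <<'E'
import cv2,numpy as np
a=cv2.imread("pics/scene0.png");b=cv2.imread("pics/side0.png")
def c(im,x,y,w,h,s):
    o=cv2.resize(im[y:y+h,x:x+w],None,fx=s,fy=s,interpolation=cv2.INTER_CUBIC)
    for k in range(x-x%20+20,x+w,20):
        cv2.line(o,((k-x)*s,0),((k-x)*s,6),(0,0,255),1);cv2.putText(o,str(k),((k-x)*s,16),0,.35,(0,0,255))
    for k in range(y-y%20+20,y+h,20):
        cv2.line(o,(0,(k-y)*s),(6,(k-y)*s),(0,0,255),1);cv2.putText(o,str(k),(8,(k-y)*s),0,.35,(0,0,255))
    return o
cv2.imwrite("pics/m1.png",np.hstack([c(a,265,265,155,150,3)[:450,:400],c(b,50,155,200,150,2)[:300,:400] if 0 else cv2.copyMakeBorder(c(b,50,155,200,150,2),0,150,0,0,0)]))
cv2.imwrite("pics/m2.png",np.hstack([c(a,125,30,140,160,3)[:480,:400],cv2.copyMakeBorder(c(b,330,70,180,150,2),0,180,0,40,0)]))
E
```

```text
(no output)
```

View pics/m1.png

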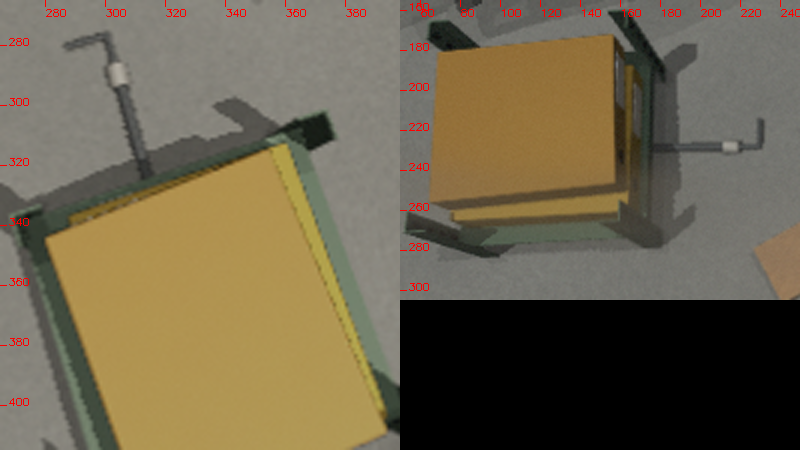

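View pics/m2.png

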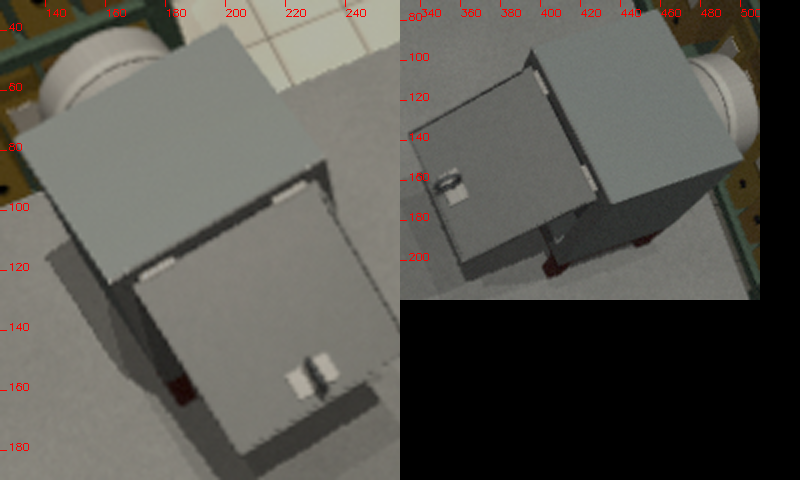

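The crops give the pin tip at scene (286.7,280) and side (230.5,215), the vent's top corners, and the eye at scene (230,155) and side (354,162). I'll fit the poses from these and check them with an overlay.

```bash
cat > h.py <<'E'
import numpy as np,cv2
from scipy.optimize import least_squares
from rig import bot,vision
F=np.diag([1,-1,-1.])
def proj(n,P):
    i=vision.camera_info(n)
    if n=="wrist":
        s=bot.read_state();T=np.eye(4);T[:3,:3]=s["tcp_rot"];T[:3,3]=s["position"];C=np.linalg.inv(T@i["mount"])
    else: C=i["camera_from_world"]
    X=(np.atleast_2d(P)@C[:3,:3].T+C[:3,3])@F
    return cv2.projectPoints(X.reshape(-1,1,3),np.zeros(3),np.zeros(3),i["intrinsics"],i["dist"])[0][:,0]
def plane(n,uv,z):
    return least_squares(lambda p:(proj(n,[[p[0],p[1],z]])[0]-uv),[.5,-.3]).x
def tri(obs):
    r=least_squares(lambda p:np.concatenate([proj(n,[p])[0]-uv for n,uv in obs]),[.6,-.2,.1]);return r.x,r.fun
def W(p,P):
    c,s=np.cos(p[2]),np.sin(p[2]);P=np.atleast_2d(P).astype(float)
    return np.c_[p[0]+c*P[:,0]-s*P[:,1],p[1]+s*P[:,0]+c*P[:,1],P[:,2]]
def eye(q):return np.array([-.105-.036*np.cos(q)-.175*np.sin(q),0,.315+.036*np.sin(q)-.175*np.cos(q)])
E
python3 - <<'E'
from h import *
for nm,a,b in[("tip",(286.7,280),(230.5,215)),("bend",(300.3,277.3),(230.5,228.5)),("ferr",(304.3,290),(215.5,228.5)),("shaft",(314,323.3),(177.5,229.5)),("eye",(230.3,155),(354,162)),
 ("v1",(233.3,83.3),(435,172.5)),("v1b",(233.3,83.3),(501.5,148.5)),("v2",(161.7,125),(396,95)),("v2b",(161.7,125),(435,172.5)),("stamp",(308,187),(320,259)),("stapler",(334,211),(288,280)),("film",(350,243),(247,286))]:
    x,f=tri([("scene",a),("side",b)]);print(nm,x.round(4),f.round(1),plane("scene",a,.012).round(4),plane("side",b,.012).round(4))
# vent fit
for k in range(2):
    sc=[(161.7,125),(233.3,83.3),(201,38.3),(130,75.7)];sd=[(396,95),(435,172.5),(501.5,148.5),(458.5,75)]
    L=[(-.1,.13,.335),(-.1,-.13,.335),(.1,-.13,.335),(.1,.13,.335)]
def r(p):
    w=W(p,L);e=W(p,eye(p[3]))
    return np.concatenate([(proj("scene",w)-sc).ravel(),(proj("side",w)-sd).ravel(),(proj("scene",e)-(230.3,155)).ravel(),(proj("side",e)-(354,162)).ravel()])
v=least_squares(r,[.9,.1,.5,1.3]);print("vent",v.x,v.fun.round(1))
# rack fit
def rr(p):
    q=W(p,[(-.15,-.16,.24),(-.15,.16,.24),(.15,.16,.24),(.15,-.16,.24)])
    return np.concatenate([proj("scene",q[:2]).ravel()-[376,306,268,336],proj("side",q[1:]).ravel()-[156,161,65,167,51,263]])
g=least_squares(rr,[.35,-.5,-2.8],loss="soft_l1");print("rack",g.x,g.fun.round(1))
E
```

```text
tip [ 0.5453 -0.0782  0.0039] [-0.4 -0.3 -0.3  0.3] [ 0.5455 -0.0806] [ 0.5473 -0.0763]
bend [ 0.5915 -0.0881 -0.0039] [-0.8 -0.5 -0.7  0.6] [ 0.5916 -0.093 ] [ 0.5948 -0.084 ]
ferr [ 0.5839 -0.1359  0.0076] [-0.4 -0.3 -0.4  0.3] [ 0.5842 -0.1377] [ 0.5844 -0.134 ]
shaft [ 0.5645 -0.2541  0.0279] [ 1.2  0.8  1.1 -0.9] [ 0.5632 -0.2497] [ 0.5618 -0.2616]
eye [0.5442 0.3204 0.2581] [-0.4 -0.4 -0.4  0.3] [0.5638 0.434 ] [0.4406 0.3886]
v1 [0.6484 0.5082 0.329 ] [-0.4 -0.5 -0.5  0.3] [0.7017 0.7109] [0.5382 0.6605]
v1b [0.6372 0.6595 0.284 ] [-20.7 -27.  -23.2  17.3] [0.7017 0.7109] [0.4965 0.9296]
v2 [0.3918 0.4743 0.3267] [-0.6 -0.8 -0.8  0.6] [0.3795 0.6652] [0.2025 0.6163]
v2b [ 0.3696  0.904  -0.4341] [ 4.4  5.3  5.3 -4. ] [0.3795 0.6652] [0.5382 0.6605]
stamp [0.7623 0.1859 0.0308] [-0.4 -0.3 -0.3  0.3] [0.7669 0.19  ] [0.7582 0.1895]
stapler [0.8065 0.0689 0.0146] [-0.8 -0.6 -0.7  0.6] [0.8087 0.0663] [0.8048 0.0716]
film [ 0.7996 -0.0632  0.0242] [-0.4 -0.3 -0.3  0.3] [ 0.8032 -0.0629] [ 0.7971 -0.0628]
vent [0.50778031 0.58926082 1.70549304 1.0483808 ] [-1.  -1.8 -0.1 -1.7 -0.6 -1.3 -0.8  0.1 -0.5 -0.8  0.3  0.  -1.   1.9
 -1.1  0.1  0.2  0.3 -1.4  0.5]
rack [ 0.27307707 -0.39401811 -1.47360225] [-208.1   95.2    1.4   -0.7    7.1    0.4   -1.1   22.4    0.4 -163. ]
```

```bash
python3 - <<'E'
from h import *
sd=[(170,276),(156,161),(65,167),(51,263)]
def rr(p):
    q=W(p,[(-.15,.16,.24),(-.15,-.16,.24),(.15,-.16,.24),(.15,.16,.24)])
    return np.concatenate([proj("scene",q[:2]).ravel()-[376,306,268,336],proj("side",q[[1,2,3]]).ravel()-np.ravel(sd[1:])])
g=least_squares(rr,[.5,-.4,-1.57],loss="soft_l1");print("rack",g.x,np.degrees(g.x[2]),g.fun.round(1))
rk=g.x;v=[.5078,.5893,1.7055,1.048]
def rp(p):
    q=W(p,[(.195,0,.012),(.195,.05,.012),(.148,0,.012),(.03,0,.012)])
    return np.concatenate([proj("scene",q[:3]).ravel()-[300.3,277.3,286.7,280,304.3,290],proj("side",q[:3]).ravel()-[230.5,228.5,230.5,215,215.5,228.5]])
P=least_squares(rp,[.55,-.3,1.4]).x;print("pole",P,np.degrees(P[2]),rp(P).round(1))
def box(p,x,y,z0,z1):
    B=[];c=[(-x,-y),(x,-y),(x,y),(-x,y)]
    for i in range(4):
        a,b=c[i],c[(i+1)%4]
        for z in(z0,z1):B.append(((*a,z),(*b,z)))
        B.append(((*a,z0),(*a,z1)))
    return [(W(p,s)[0],W(p,t)[0]) for s,t in B]
ls=box(rk,.15,.16,0,.24)+box(v,.1,.13,.085,.335)
for s,t in[((-.2,0,.012),(.195,0,.012)),((.195,0,.012),(.195,.05,.012))]:ls.append((W(P,s)[0],W(P,t)[0]))
e=W(v,eye(v[3]))[0];print("eye",e);h=W(v,(-.105,0,.315))[0];ls.append((e,h))
o=[]
for n in("scene","side"):
    im=cv2.resize(cv2.imread(f"pics/{n}0.png"),None,fx=2,fy=2)
    for a,b in ls:
        u=(proj(n,[a,b])*2+.5).astype(int);cv2.line(im,tuple(map(int,u[0])),tuple(map(int,u[1])),(0,255,255),1)
    o.append(im[40:840,230:900] if n=="scene" else im[120:600,90:1040])
a=cv2.resize(o[0],(350,418));b=cv2.resize(o[1],(445,225))
cv2.imwrite("pics/ov.png",np.hstack([cv2.copyMakeBorder(cv2.resize(o[0],(400,478)),0,0,0,0,0),cv2.copyMakeBorder(cv2.resize(o[1],(400,202)),0,276,0,0,0)]))
E
```

```text
rack [ 0.5426836  -0.40675701 -1.76063139] -100.87674820398 [-0.1 -0.7  0.2 -0.   7.  -0.8 -0.7 -5.  -4.4  4.5]
pole [ 0.55268378 -0.27969813  1.35629188] 77.70980033042679 [ 0.2 -1.3 -0.3 -0.5 -0.4 -0.7 -1.5  0.1 -0.7 -0.4 -0.3 -0. ]
eye [0.54467781 0.31718796 0.25881299]
```

View pics/ov.png

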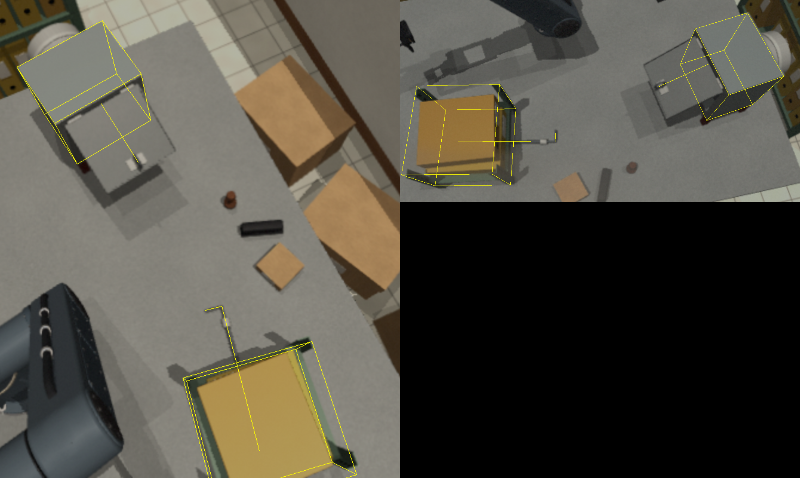

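The overlay puts the rack at about (0.54,-0.40) with yaw -101°, good to about 1 cm. The pole's yaw is 77.7° and the vent fits well. Next I'll work out the first approach, above the ferrule.

```bash
cat >> h.py <<'E'
from scipy.spatial.transform import Rotation as Ro
def Rd(yaw,pitch=0):
    a=np.radians(yaw);x=np.array([np.cos(a),np.sin(a),0]);z=np.array([0,0,-1.]);R=np.c_[x,np.cross(z,x),z]
    return Ro.from_rotvec(np.radians(pitch)*R[:,1]).as_matrix()@R
def go(*tg):
    s=bot.read_state();R=s["tcp_rot"];p=s["position"]
    print("t",round(s["time_s"],2),"pos",p.round(4),"yaw",np.degrees(np.arctan2(R[1,0],R[0,0])).round(1),"j",s["joint_positions"].round(0),"f",s["force"].round(1),"op",round(s["opening"],3))
    for t in tg:
        print("row",((np.array(t[:3])-p)@R*1000).round(1),np.degrees(Ro.from_matrix(R.T@Rd(*t[3:])).as_rotvec()).round(1))
E
python3 -c "
from h import *
go((.36,-.22,.33,50),(.584,-.135,.15,77.7),(.584,-.135,.06,77.7))"
```

```text
t 0.1 pos [ 0.2088 -0.5884  0.2217] yaw 19.5 j [-81.  30.  82.  -0.  68. -10.] f [ 0.2  0.4 -0.2] op 1.001
row [ 265.6 -296.9 -107.7] [ -0.1  -0.  -30.5]
row [ 505.1 -301.7   72.4] [ -0.1  -0.1 -58.2]
row [ 505.1 -301.6  162.4] [ -0.1  -0.1 -58.2]
```

```bash
python3 -m jog '[[[30,-60,-105],[0,0,0],0],[[60,-100,-108],[0,0,-7],0],[[90,-140,-108],[0,0,-10],0],[[120,-170,-108],[0,0,-14],0],[[150,-200,-108],[0,0,-18],0],[[180,-230,-108],[0,0,-22],0],[[210,-260,-108],[0,0,-26],0],[[240,-285,-108],[0,0,-30],0],[[270,-297,-108],[0,0,-34],0],[[310,-298,-105],[0,0,-40],0],[[350,-299,-100],[0,0,-46],0],[[390,-300,-80],[0,0,-52],0]]' && python3 -c "
from h import *
go((.584,-.135,.12,77.7))"
```

```text
time_s: 1.1
position: [0.4312, -0.1992, 0.317]
tcp_rot: [[0.311, 0.95, 0.003], [0.95, -0.311, -0.002], [-0.001, 0.003, -1.0]]
force: [0.3, -0.9, -0.1]
opening: 1.005
t 1.1 pos [ 0.4312 -0.1992  0.317 ] yaw 71.9 j [-38.  12.  96.   0.  72. -20.] f [ 0.3 -0.9 -0.1] op 1.005
row [108.8 124.6 197.2] [ 0.2  0.1 -5.8]
```

```bash
python3 -m jog '[[[30,40,40],[0,0,-6],0],[[60,70,80],[0,0,-6],0],[[90,100,110],[0,0,-6],0],[[90,100,140],[0,0,-6],0],[[90,100,170],[0,0,-6],0],[[90,100,170],[0,0,-6],0],[[90,100,170],[0,0,-6],0]]' && python3 - <<'E'
from h import *
go((.584,-.135,.005,77.7))
cv2.imwrite("pics/w1.png",vision.capture("wrist")[:,:,::-1])
P=[.5527,-.2797,1.3563]
print(proj("wrist",W(P,[(.195,0,.012),(.195,.05,.012),(.148,0,.012),(.03,0,.012)])).round(0))
E
```

```text
time_s: 1.68
position: [0.5509, -0.1452, 0.1406]
tcp_rot: [[0.214, 0.977, -0.009], [0.977, -0.214, 0.005], [0.003, -0.01, -1.0]]
force: [-0.5, 0.2, -0.6]
opening: 1.001
t 1.68 pos [ 0.5509 -0.1452  0.1406] yaw 77.6 j [-26.  32.  94.   0.  54. -14.] f [-0.5  0.2 -0.6] op 1.001
row [ 16.7  31.5 135.3] [-0.6 -0.1 -0.1]
[[315. 127.]
 [258. 127.]
 [313. 178.]
 [310. 290.]]
```

View pics/w1.png

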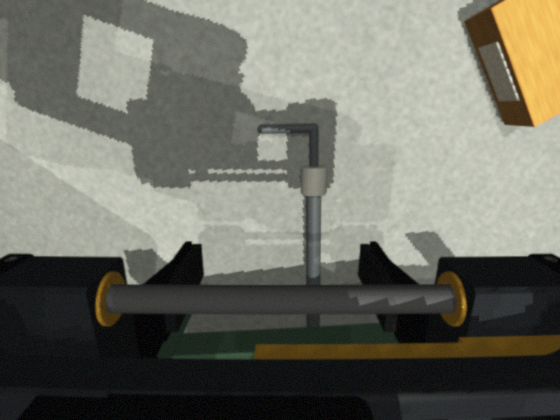

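The wrist view shows the bend at (317,127), the ferrule at (314,180) and the pin tip at (258,129), all within 3 px of the prediction. I'll descend on the ferrule.

```bash
python3 -m jog '[[[17,32,30],[0,0,0],0],[[17,32,60],[0,0,0],0],[[17,32,90],[0,0,0],0],[[17,32,110],[0,0,0],0],[[17,32,125],[0,0,0],0],[[17,32,133],[0,0,0],0],[[17,32,133],[0,0,0],0],[[17,32,133],[0,0,0],1],[[17,32,133],[0,0,0],1],[[17,32,133],[0,0,0],1],[[17,32,133],[0,0,0],1],[[17,32,133],[0,0,0],1]]' && python3 -c "
from h import *
go((.586,.165,.03,77.7))"
```

```text
time_s: 2.73
position: [0.5887, -0.138, 0.0136]
tcp_rot: [[0.216, 0.976, 0.002], [0.976, -0.216, -0.001], [-0.0, 0.002, -1.0]]
force: [-0.6, -0.1, 0.6]
opening: 0.707
t 2.73 pos [ 0.5887 -0.138   0.0136] yaw 77.5 j [-24.  45.  93.  -0.  42. -11.] f [-0.6 -0.1  0.6] op 0.707
row [295.3 -68.  -16.6] [ 0.1  0.  -0.2]
```

```bash
python3 -m jog '[[[0,0,5],[0,0,0],0.3],[[0,0,9],[0,0,0],0.3],[[0,0,9],[0,0,0],0.3],[[0,0,9],[0,0,0],1],[[0,0,9],[0,0,0],1],[[0,0,9],[0,0,0],1],[[0,0,9],[0,0,0],1],[[0,0,9],[0,0,0],1],[[0,0,9],[0,0,0],1],[[0,0,9],[0,0,0],1],[[0,0,9],[0,0,0],1],[[0,0,9],[0,0,0],1]]'
```

```text
time_s: 3.73
position: [0.5881, -0.1377, 0.0037]
tcp_rot: [[0.216, 0.976, -0.0], [0.976, -0.216, 0.0], [0.0, -0.0, -1.0]]
force: [-0.1, -0.5, -0.4]
opening: 0.266
```

```bash
python3 -m jog '[[[10,-2,-3],[0,0,0],1],[[40,-10,-3],[0,0,0],1],[[70,-17,-3],[0,0,0],1],[[100,-25,-3],[0,0,0],1],[[130,-32,-3],[0,0,0],1],[[160,-40,-3],[0,0,0],1],[[190,-47,-3],[0,0,0],1],[[220,-55,-3],[0,0,0],1],[[250,-62,-3],[0,0,0],1],[[275,-68,-3],[0,0,0],1],[[290,-72,-3],[0,0,0],1],[[294,-73,-3],[0,0,0],1]]' && python3 -m jog '[[[0,0,0],[0,0,0],1],[[0,0,0],[0,0,0],1],[[0,0,2],[0,0,0],1],[[0,0,3],[0,0,0],0.5],[[0,0,3],[0,0,0],0.5],[[0,0,3],[0,0,0],0.5],[[0,0,3],[0,0,0],0.5],[[0,0,3],[0,0,0],0.5]]'; python3 - <<'E'
from h import *
go((.535,-.063,.1,77.7))
cv2.imwrite("pics/s1.png",vision.capture("scene")[:,:,::-1])
P=[.5527,.02,1.3563]
print(proj("scene",W(P,[(.195,0,.012),(.148,0,.012),(-.2,0,.012)])).round(0))
E
```

```text
time_s: 4.73
position: [0.5795, 0.1686, 0.0067]
tcp_rot: [[0.212, 0.977, -0.0], [0.977, -0.212, 0.001], [0.001, -0.0, -1.0]]
force: [-0.4, 0.5, -0.0]
opening: 0.267
time_s: 5.4
position: [0.5805, 0.1646, 0.0037]
tcp_rot: [[0.217, 0.976, 0.0], [0.976, -0.217, -0.0], [0.0, 0.0, -1.0]]
force: [-0.0, -0.1, 0.3]
opening: 0.484
t 5.4 pos [0.5805 0.1646 0.0037] yaw 77.5 j [ 5. 46. 93. -0. 41. 18.] f [-0.  -0.1  0.3] op 0.484
row [-232.1    4.9  -96.3] [ 0.  -0.  -0.2]
[[263. 202.]
 [266. 214.]
 [290. 310.]]
```

View pics/s1.png

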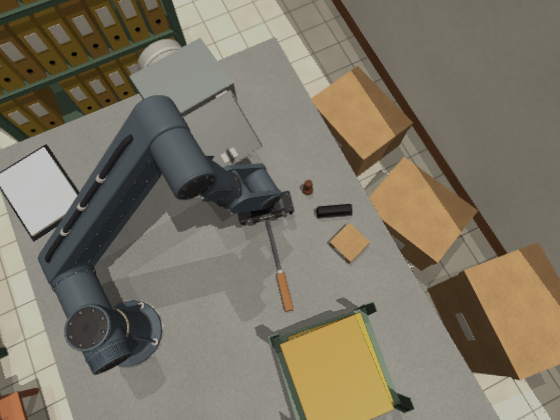

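The pole is out and let go. The handle runs (278,271) to (289,310), as predicted. I'll measure it by colour, then move up and over to it.

```bash
python3 -m jog '[[[0,0,-40],[0,0,0],0],[[0,0,-80],[0,0,0],0],[[-40,3,-100],[0,0,0],0],[[-80,3,-100],[0,0,0],0],[[-120,3,-100],[0,0,0],0],[[-160,3,-100],[0,0,0],0],[[-200,3,-100],[0,0,0],0],[[-232,3,-100],[0,0,0],0],[[-232,3,-100],[0,0,0],0],[[-232,3,-100],[0,0,0],0],[[-232,3,-100],[0,0,0],0]]'; python3 - <<'E'
from h import *
im=cv2.imread("pics/s1.png")[250:320,260:305];hs=cv2.cvtColor(im,cv2.COLOR_BGR2HSV)
m=((hs[:,:,0]<16)&(hs[:,:,1]>110)).astype(np.uint8);ys,xs=np.nonzero(m)
pts=np.c_[xs+260,ys+250].astype(float);r=cv2.minAreaRect(pts.astype(np.float32));print(len(xs),r)
c=pts.mean(0);print("handle mid",plane("scene",c,.018))
u,s,vt=np.linalg.svd(pts-c);a=plane("scene",c+15*vt[0],.018);b=plane("scene",c-15*vt[0],.018);print("yaw",np.degrees(np.arctan2(*(a-b)[::-1]))%180)
go((.526,-.065,.006,77.7))
w=vision.capture("wrist");cv2.imwrite("pics/w2.png",w[:,:,::-1])
P=[.5451,.0226,1.3563];print(proj("wrist",W(P,[(-.07,.015,.024),(-.07,-.015,.024),(.03,0,.012),(.148,0,.012),(.195,0,.012)])).round(0))
E
```

```text
time_s: 6.37
position: [0.5331, -0.0619, 0.1037]
tcp_rot: [[0.217, 0.976, -0.0], [0.976, -0.217, 0.0], [0.0, -0.0, -1.0]]
force: [1.3, 0.7, -0.3]
opening: 0.999
320 ((284.437255859375, 291.65509033203125), (37.806419372558594, 8.479217529296875), 76.50426483154297)
handle mid [ 0.52057713 -0.11362464]
yaw 77.6136829757198
t 6.37 pos [ 0.5331 -0.0619  0.1037] yaw 77.5 j [-19.  34. 101.   0.  46.  -6.] f [ 1.3  0.7 -0.3] op 0.999
row [-4.6 -6.3 97.7] [-0.  -0.  -0.2]
[[ 254.  196.]
 [ 292.  196.]
 [ 272.   60.]
 [ 271. -133.]
 [ 271. -218.]]
```

View pics/w2.png

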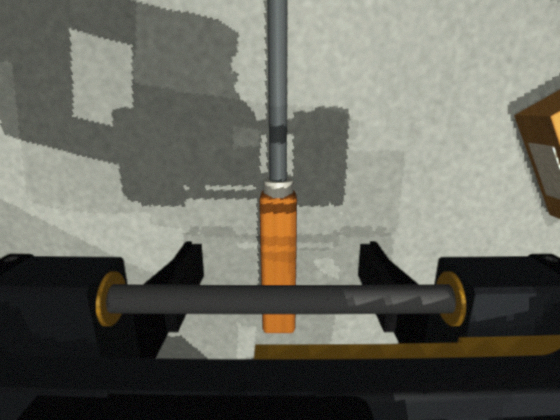

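The wrist view shows the handle front at row 195, columns 260–297, about 3 mm left of the tool centre. I'll descend and grip it.

```bash
python3 -m jog '[[[-5,-3,35],[0,0,0],0.3],[[-5,-3,70],[0,0,0],0.3],[[-5,-3,90],[0,0,0],0.3],[[-5,-3,98],[0,0,0],0.3],[[-5,-3,100],[0,0,0],0.3],[[-5,-3,100],[0,0,0],0.3],[[-5,-3,100],[0,0,0],1],[[-5,-3,100],[0,0,0],1],[[-5,-3,100],[0,0,0],1],[[-5,-3,100],[0,0,0],1],[[-5,-3,100],[0,0,0],1],[[-5,-3,100],[0,0,0],1]]'; python3 - <<'E'
from h import *
go()
e=W([.5078,.5893,1.7055],eye(1.048))[0]
# eye and start offset: pole origin such that pole_hook = eye, yaw 97.7
v=1.7055
for off in (0,-.06):
  h=W([0,0,v],(.195+.088,.026-off,0))[0]
  print(off,(e-h).round(4))
E
```

```text
time_s: 7.42
position: [0.5295, -0.0665, 0.0041]
tcp_rot: [[0.216, 0.976, 0.001], [0.976, -0.216, -0.0], [-0.0, 0.001, -1.0]]
force: [0.1, 0.5, 2.8]
opening: 0.341
t 7.42 pos [ 0.5295 -0.0665  0.0041] yaw 77.5 j [-19.  44. 104.   0.  33.  -7.] f [0.1 0.5 2.8] op 0.341
0 [0.6084 0.0402 0.2588]
-0.06 [0.6679 0.0483 0.2588]
```

```bash
python3 -c "
from h import *
go((.53,-.067,.1,77.5),(.665,-.03,.251,97.7))"; python3 -m jog '[[[0,0,-10],[0,0,0],1],[[0,0,-30],[0,0,0],1],[[0,0,-50],[0,0,0],1],[[0,0,-65],[0,0,0],1],[[0,0,-70],[0,0,0],1],[[0,0,-70],[0,0,0],1]]'; python3 - <<'E'
from h import *
go((.665,-.03,.251,97.7))
E
```

```text
t 7.42 pos [ 0.5295 -0.0665  0.0041] yaw 77.5 j [-19.  44. 104.   0.  33.  -7.] f [0.1 0.5 2.8] op 0.341
row [ -0.4   0.7 -95.9] [0.1 0.  0. ]
row [  64.9  124.6 -246.8] [  0.1   0.  -20.2]
time_s: 7.92
position: [0.53, -0.0666, 0.0752]
tcp_rot: [[0.216, 0.976, 0.003], [0.976, -0.216, -0.001], [-0.0, 0.003, -1.0]]
force: [-0.3, 0.2, -2.1]
opening: 0.341
t 7.92 pos [ 0.53   -0.0666  0.0752] yaw 77.5 j [-19.  36. 102.  -0.  41.  -7.] f [-0.3  0.2 -2.1] op 0.341
row [  64.9  124.4 -175.5] [  0.2   0.1 -20.2]
```

```bash
python3 -m jog '[[[0,0,-30],[0,0,0],1],[[5,10,-60],[0,0,-2],1],[[12,25,-90],[0,0,-4],1],[[20,40,-120],[0,0,-7],1],[[30,60,-145],[0,0,-10],1],[[40,80,-165],[0,0,-13],1],[[52,100,-175],[0,0,-16],1],[[60,115,-175],[0,0,-19],1],[[65,124,-175],[0,0,-20],1],[[65,124,-175],[0,0,-20],1],[[65,124,-175],[0,0,-20],1],[[65,124,-175],[0,0,-20],1]]'; python3 - <<'E'
from h import *
go((.668,.048,.251,97.7))
s=bot.read_state();T=s["tcp_rot"];p=s["position"]
def pt(x,y):return p+T@np.array([x+.087,-y,-.008])
for n in("scene","side"):
    w=vision.capture(n)[:,:,::-1];cv2.imwrite(f"pics/{n}2.png",w)
    print(n,proj(n,[pt(.195,0),pt(.195,.05),pt(.148,0),pt(-.06,0)]).round(0))
a=cv2.imread("pics/scene2.png");b=cv2.imread("pics/side2.png")
def c(im,x,y,w,h,s):
    o=cv2.resize(im[y:y+h,x:x+w],None,fx=s,fy=s,interpolation=cv2.INTER_CUBIC)
    for k in range(x-x%20+20,x+w,20):
        cv2.line(o,((k-x)*s,0),((k-x)*s,6),(0,0,255),1);cv2.putText(o,str(k),((k-x)*s,16),0,.35,(0,0,255))
    for k in range(y-y%20+20,y+h,20):
        cv2.line(o,(0,(k-y)*s),(6,(k-y)*s),(0,0,255),1);cv2.putText(o,str(k),(8,(k-y)*s),0,.35,(0,0,255))
    return o
cv2.imwrite("pics/m3.png",np.hstack([c(a,200,130,130,150,3),c(b,260,130,130,150,3)]))
E
```

```text
time_s: 8.92
position: [0.6627, -0.0297, 0.2471]
tcp_rot: [[-0.13, 0.991, -0.004], [0.991, 0.13, 0.001], [0.001, -0.004, -1.0]]
force: [-0.3, 0.1, -1.4]
opening: 0.343
t 8.92 pos [ 0.6627 -0.0297  0.2471] yaw 97.5 j [-12.  32.  74.  -0.  74. -20.] f [-0.3  0.1 -1.4] op 0.343
row [76.3 15.4 -3.9] [-0.2 -0.1 -0.2]
scene [[263. 163.]
 [250. 171.]
 [271. 174.]
 [309. 228.]]
side [[337. 193.]
 [330. 178.]
 [321. 198.]
 [252. 221.]]
```

View pics/m3.png

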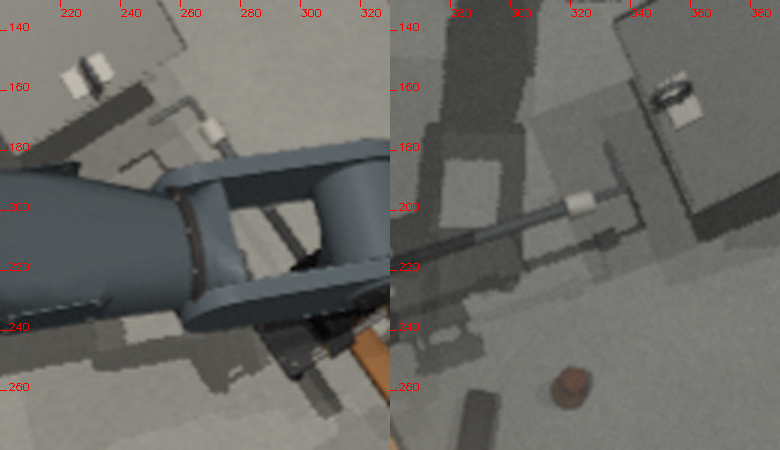

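The measured bend is at scene (263.3,163.3) and side (339,192), and the tip at (250,170.7) and (331.7,177.7). That's within 2 px of the model with no droop. The eye is at scene (230,155.7) and side (354,161). I'll triangulate hook and eye relative to each other.

```bash
python3 - <<'E'
from h import *
b,f=tri([("scene",(263.3,163.3)),("side",(339,192.3))]);t,f2=tri([("scene",(250,170.7)),("side",(331.7,177.7))]);e,f3=tri([("scene",(230.1,155.6)),("side",(354,161.3))])
print("bend",b,f.round(1),"tip",t,f2.round(1),"eye",e,f3.round(1))
p=bot.read_state()["position"]
v=1.7055;X=np.array([np.cos(v),np.sin(v),0]);Y=np.array([-X[1],X[0],0])
mid=b+.026*Y;d=e-mid;print("mid",mid,"model mid",W([p[0],p[1],v],(.282,.026,p[2]+.008)),"to eye: along",d@X,"lateral",d@Y,"up",d[2])
go()
E
```

```text
bend [0.6255301  0.25419208 0.25067051] [-1.  -1.  -1.   0.8] tip [0.57775153 0.24573533 0.25443298] [-0.4 -0.4 -0.4  0.3] eye [0.54244617 0.32013374 0.25789727] [-0.6 -0.6 -0.6  0.5]
mid [0.59976563 0.25070036 0.25067051] model mid [[0.59937461 0.24609689 0.25582789]] to eye: along 0.07650221034826467 lateral 0.047475545750501044 up 0.007226761717535279
t 9.02 pos [ 0.663  -0.0299  0.2478] yaw 97.5 j [-12.  32.  74.  -0.  74. -20.] f [-1.  -1.  -1.3] op 0.346
```

```bash
python3 -m jog '[[[15,0,-3],[0,0,0],1],[[30,0,-5],[0,0,0],1],[[45,0,-5],[0,0,0],1],[[60,0,-5],[0,0,0],1],[[70,0,-5],[0,0,0],1],[[77,0,-5],[0,0,0],1],[[77,0,-5],[0,0,0],1],[[77,0,-5],[0,0,0],1],[[77,0,-5],[0,0,0],1]]' && python3 -c "
from h import *
go()
import cv2
for n in('scene','side'): cv2.imwrite(f'pics/{n}3.png',vision.capture(n)[:,:,::-1])
a=cv2.imread('pics/scene3.png')[120:220,190:320];b=cv2.imread('pics/side3.png')[120:220,290:420]
cv2.imwrite('pics/m4.png',np.hstack([cv2.resize(i,None,fx=3,fy=3,interpolation=2) for i in(a,b)]))
"
```

```text
time_s: 9.77
position: [0.6543, 0.0463, 0.2536]
tcp_rot: [[-0.131, 0.991, 0.0], [0.991, 0.131, -0.001], [-0.001, -0.0, -1.0]]
force: [0.3, 0.0, -2.3]
opening: 0.344
t 9.77 pos [0.6543 0.0463 0.2536] yaw 97.5 j [ -6.  31.  75.  -0.  74. -13.] f [ 0.3  0.  -2.3] op 0.344
```

View pics/m4.png

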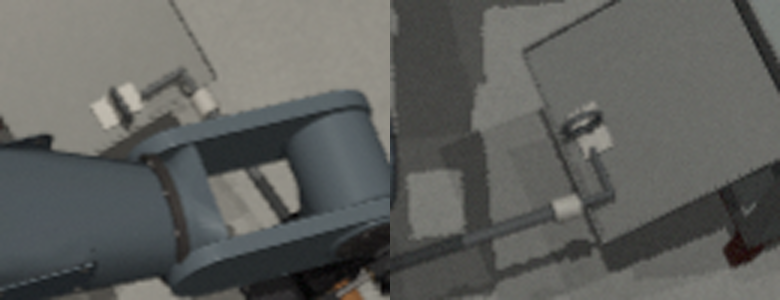

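The pin lines up with the eye in the side view. In the scene view it's within about 2 px. I'll quantify the offset.

```bash
python3 - <<'E'
from h import *
S=lambda x,y:(190+x/3,120+y/3)
D=lambda x,y:(290+(x-390)/3,120+y/3)
P={k:tri([("scene",S(*a)),("side",D(*b))]) for k,a,b in[("bend",(184,76),(607,195)),("tip",(143,97),(593,153)),("eye",(120,105),(582.5,123.5))]}
for k in P:print(k,P[k][0].round(4),P[k][1].round(1))
v=np.radians(97.5);X=np.array([np.cos(v),np.sin(v),0]);Y=np.array([-X[1],X[0],0])
for k in("bend","tip"):
  d=P["eye"][0]-P[k][0];print(k,d@X,d@Y,d[2])
s=bot.read_state();m=s["position"]+s["tcp_rot"]@[.282,-.026,-.008]
for e in(P["eye"][0],np.array([.5447,.3172,.2588])):
  d=e-m;print(d@X,d@Y,d[2])
E
```

```text
bend [0.618  0.3253 0.2537] [-0.8 -0.8 -0.8  0.6]
tip [0.5697 0.3259 0.2455] [-0.7 -0.7 -0.7  0.5]
eye [0.543  0.3204 0.2604] [-0.5 -0.5 -0.5  0.4]
bend 0.004956329932885653 0.07502436991584498 0.006775996940859674
tip -0.0019260396062641607 0.027163809642317186 0.01496429164884669
0.004733377679861699 0.04875829606241126 -0.0010078129423535254
0.0012919935242196605 0.047475306367735205 -0.0026409809327070932
```

```bash
python3 -m jog '[[[2,0,-4],[0,0,0],1],[[2,-6,-4],[0,0,0],1],[[2,-12,-4],[0,0,0],1],[[2,-18,-4],[0,0,0],1],[[2,-24,-4],[0,0,0],1],[[2,-30,-4],[0,0,0],1],[[2,-36,-4],[0,0,0],1],[[2,-42,-4],[0,0,0],1],[[2,-46,-4],[0,0,0],1],[[2,-46,-4],[0,0,0],1],[[2,-46,-4],[0,0,0],1]]'; python3 - <<'E'
from h import *
go()
for n in('scene','side'): cv2.imwrite(f'pics/{n}4.png',vision.capture(n)[:,:,::-1])
a=cv2.imread('pics/scene4.png')[120:220,190:320];b=cv2.imread('pics/side4.png')[120:220,290:420]
cv2.imwrite('pics/m5.png',np.hstack([cv2.resize(i,None,fx=3,fy=3,interpolation=2) for i in(a,b)]))
E
```

```text
time_s: 10.78
position: [0.6083, 0.0426, 0.2578]
tcp_rot: [[-0.131, 0.991, 0.0], [0.991, 0.131, 0.0], [-0.0, 0.0, -1.0]]
force: [-0.2, 0.1, -1.9]
opening: 0.339
t 10.78 pos [0.6083 0.0426 0.2578] yaw 97.5 j [ -6.  27.  82.   0.  71. -14.] f [-0.2  0.1 -1.9] op 0.339
```

View pics/m5.png

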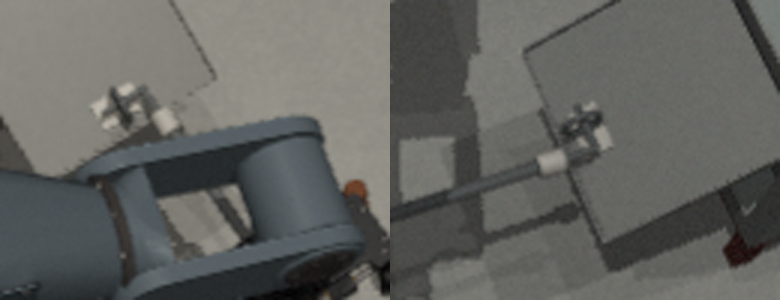

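The pin is through the eye in both views, with no contact force. I'll swing along the flap's arc, first half now.

```bash
python3 -m jog '[[[4,0,12],[0,0,0],1],[[10,0,25],[0,0,0],1],[[17,0,36],[0,0,0],1],[[24,0,48],[0,0,0],1],[[32,0,58],[0,0,0],1],[[41,0,68],[0,0,0],1],[[51,0,77],[0,0,0],1],[[61,0,86],[0,0,0],1],[[61,0,86],[0,0,0],1]]'; python3 - <<'E'
from h import *
go()
print(plane("scene",(160,110),.65),plane("scene",(160,110),.5))
e0=W([.5078,.5893,1.7055],eye(.45))[0];s=bot.read_state();print(e0,s["position"]+s["tcp_rot"]@[.282,-.026,-.008])
print(proj("scene",[e0]),proj("side",[e0]))
E
```

```text
time_s: 11.63
position: [0.5983, 0.1055, 0.1693]
tcp_rot: [[-0.133, 0.991, -0.005], [0.991, 0.133, 0.001], [0.002, -0.005, -1.0]]
force: [-0.4, 0.5, -2.7]
opening: 0.343
t 11.63 pos [0.5983 0.1055 0.1693] yaw 97.7 j [-1. 33. 87.  0. 60. -8.] f [-0.4  0.5 -2.7] op 0.343
[0.41662553 0.30854819] [0.412175 0.407274]
[0.53647705 0.37769931 0.17308052] [0.53495086 0.38146432 0.17790707]
[[223.97012955 152.14176128]] [[366.48420523 168.20759957]]
```

```bash
python3 -m jog '[[[11,0,8],[0,0,0],1],[[22,0,16],[0,0,0],1],[[34,0,22],[0,0,0],1],[[47,0,28],[0,0,0],1],[[60,0,32],[0,0,0],1],[[70,0,35],[0,0,0],1],[[77,0,36],[0,0,0],1],[[82,0,36],[0,0,0],1],[[84,0,36],[0,0,0],1],[[84,0,36],[0,0,0],1],[[84,0,36],[0,0,0],1]]'; python3 - <<'E'
from h import *
go()
e0=W([.5078,.5893,1.7055],eye(0))[0];s=bot.read_state();m=s["position"]+s["tcp_rot"]@[.282,-.026,-.008];print(e0,m,s["moment"])
for n in("scene","side"):
  cv2.imwrite(f'pics/{n}5.png',vision.capture(n)[:,:,::-1]);print(proj(n,[e0,m,W([.5078,.5893,1.7055],(-.105,-.111,.108))[0],W([.5078,.5893,1.7055],(-.105,.111,.108))[0]]).round(0).tolist())
E
```

```text
time_s: 12.55
position: [0.59, 0.1848, 0.136]
tcp_rot: [[-0.133, 0.991, 0.001], [0.991, 0.133, -0.004], [-0.004, 0.001, -1.0]]
force: [1.0, -4.3, -1.3]
opening: 0.348
t 12.55 pos [0.59   0.1848 0.136 ] yaw 97.6 j [ 7. 36. 88. -0. 57. -0.] f [ 1.  -4.3 -1.3] op 0.348
[0.52673583 0.44957729 0.14      ] [0.52686774 0.46087012 0.14292423] [-1.04163722 -0.2743065   0.15389019]
[[214.0, 140.0], [213.0, 137.0], [237.0, 121.0], [183.0, 153.0]]
[[385.0, 166.0], [389.0, 165.0], [407.0, 196.0], [380.0, 138.0]]
```

```bash
python3 -m jog '[[[2,0,0],[0,0,0],1],[[4,0,0],[0,0,0],1],[[4,0,0],[0,0,0],1],[[4,0,0],[0,0,0],1]]'; python3 - <<'E'
import cv2,numpy as np
from rig import vision
a=vision.capture("scene")[90:190,160:290,::-1];b=vision.capture("side")[110:210,320:450,::-1]
cv2.imwrite('pics/m6.png',np.hstack([cv2.resize(i,None,fx=3,fy=3,interpolation=2) for i in(a,b)]))
E
```

```text
time_s: 12.98
position: [0.5907, 0.1854, 0.1364]
tcp_rot: [[-0.134, 0.991, 0.003], [0.991, 0.134, -0.009], [-0.009, 0.002, -1.0]]
force: [1.8, -13.7, -0.9]
opening: 0.339
```

View pics/m6.png

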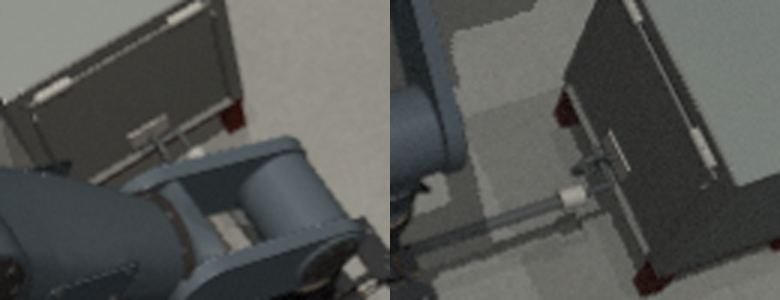

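The flap is flat in its frame with the hook in the eye. The force jumped from 4 to 14 N for 0.6 mm of travel, so it's on its stop. Next I'll centre the pin, slide it out sideways and back away.

```bash
python3 -m jog '[[[-5,0,0],[0,0,0],1],[[-10,0,0],[0,0,0],1],[[-13,0,0],[0,0,0],1],[[-13,0,0],[0,0,0],1],[[-13,0,0],[0,0,0],1]]'; python3 -c "
from h import *
go()
s=bot.read_state();print(s['position']+s['tcp_rot']@[.282,-.026,-.008])"
```

```text
time_s: 13.5
position: [0.5904, 0.1778, 0.1357]
tcp_rot: [[-0.131, 0.991, -0.0], [0.991, 0.131, 0.001], [0.001, -0.0, -1.0]]
force: [-0.4, 0.5, -2.6]
opening: 0.342
t 13.5 pos [0.5904 0.1778 0.1357] yaw 97.5 j [ 6. 36. 88.  0. 57. -1.] f [-0.4  0.5 -2.6] op 0.342
[0.5277921  0.45393294 0.14381571]
```

```bash
python3 -m jog '[[[-2,7,0],[0,0,0],1],[[-2,14,0],[0,0,0],1],[[-2,21,0],[0,0,0],1],[[-2,28,0],[0,0,0],1],[[-2,36,0],[0,0,0],1],[[-2,44,0],[0,0,0],1],[[-2,52,0],[0,0,0],1],[[-2,60,0],[0,0,0],1],[[-2,64,0],[0,0,0],1],[[-2,64,0],[0,0,0],1]]'; python3 -c "
from h import *
go((.62,.10,.25,60))
for n in('scene','side'):cv2.imwrite(f'pics/{n}7.png',vision.capture(n)[:,:,::-1])"
```

```text
time_s: 14.33
position: [0.6556, 0.1839, 0.1355]
tcp_rot: [[-0.131, 0.991, 0.001], [0.991, 0.131, 0.0], [-0.0, 0.001, -1.0]]
force: [-0.2, -0.1, -0.8]
opening: 0.339
t 14.33 pos [0.6556 0.1839 0.1355] yaw 97.5 j [ 6. 40. 78.  0. 62. -1.] f [-0.2 -0.1 -0.8] op 0.339
row [ -78.6  -46.1 -114.5] [ 0.1 -0.  37.5]
```

```bash
python3 -m jog '[[[-25,0,0],[0,0,0],1],[[-55,0,-10],[0,0,0],1],[[-85,0,-30],[0,0,4],1],[[-100,-10,-55],[0,0,10],1],[[-105,-25,-80],[0,0,17],1],[[-105,-45,-85],[0,0,24],1],[[-105,-65,-85],[0,0,31],1],[[-105,-85,-85],[0,0,38],1],[[-105,-105,-85],[0,0,45],1],[[-105,-125,-85],[0,0,52],1],[[-105,-140,-85],[0,0,59],1],[[-105,-150,-85],[0,0,66],1]]'; python3 -c "
from h import *
go((.5,.10,.2,-50))"
```

```text
time_s: 15.43
position: [0.5162, 0.0603, 0.2207]
tcp_rot: [[0.856, 0.518, -0.003], [0.518, -0.856, 0.0], [-0.002, -0.002, -1.0]]
force: [0.0, -0.2, -1.6]
opening: 0.346
t 15.43 pos [0.5162 0.0603 0.2207] yaw 31.2 j [-6. 22. 97. -0. 61. 53.] f [ 0.  -0.2 -1.6] op 0.346
row [  6.7 -42.4  20.7] [ 0.   0.2 81.2]
```

```bash
python3 -m jog '[[[0,-5,0],[0,0,7],1],[[0,-10,0],[0,0,14],1],[[1,-15,0],[0,0,21],1],[[2,-20,0],[0,0,28],1],[[3,-25,0],[0,0,35],1],[[4,-30,5],[0,0,42],1],[[5,-35,10],[0,0,49],1],[[6,-40,15],[0,0,56],1],[[7,-42,20],[0,0,63],1],[[7,-42,20],[0,0,70],1],[[7,-42,20],[0,0,77],1],[[7,-42,20],[0,0,81],1]]'; python3 -c "
from h import *
go((.5,.08,.06,-68),(.5,.08,.010,-68))"
```

```text
time_s: 16.43
position: [0.5023, 0.0999, 0.2006]
tcp_rot: [[0.646, -0.763, -0.001], [-0.763, -0.646, 0.0], [-0.001, 0.001, -1.0]]
force: [0.3, 0.6, -2.1]
opening: 0.343
t 16.43 pos [0.5023 0.0999 0.2006] yaw -49.8 j [ -1.  23.  99.   0.  57. 138.] f [ 0.3  0.6 -2.1] op 0.343
row [ 13.8  14.5 140.6] [ 0.   0.1 18.2]
row [ 13.8  14.5 190.6] [ 0.   0.1 18.2]
```

```bash
python3 -m jog '[[[5,5,10],[0,0,6],1],[[10,10,30],[0,0,12],1],[[14,14,60],[0,0,18],1],[[14,14,90],[0,0,18],1],[[14,14,120],[0,0,18],1],[[14,14,145],[0,0,18],1],[[14,14,165],[0,0,18],1],[[14,14,175],[0,0,18],1],[[14,14,175],[0,0,18],1],[[14,14,175],[0,0,18],1]]'; python3 - <<'E'
from h import *
go((.5,.08,.009,-68),(.525,-.10,.009,-87))
s=bot.read_state();R=s["tcp_rot"];p=s["position"]
for n in("scene","side"):
  w=vision.capture(n)[:,:,::-1];cv2.imwrite(f"pics/{n}8.png",w)
  q=proj(n,[p+R@[.235,0,-.008],p+R@[-.06,0,-.016]]);print(n,q.round(0).tolist())
  # brightest low-saturation blob (ferrule) near predicted spot
  x,y=q[0].astype(int);h=cv2.cvtColor(w[y-18:y+18,x-18:x+18],cv2.COLOR_BGR2GRAY);m=h>h.max()-35;ys,xs=np.nonzero(m);print("bright",h.max(),m.sum(),xs.mean()+x-18,ys.mean()+y-18)
print(plane("scene",proj("scene",[p+R@[.235,0,-.008]])[0],.03),(p+R@[.235,0,-.008]))
E
```

```text
time_s: 17.27
position: [0.5018, 0.0799, 0.0258]
tcp_rot: [[0.383, -0.924, -0.0], [-0.924, -0.383, 0.0], [-0.0, 0.0, -1.0]]
force: [-0.0, -0.2, -2.3]
opening: 0.34
t 17.27 pos [0.5018 0.0799 0.0258] yaw -67.5 j [ -4.  40. 107.   0.  33. 154.] f [-0.  -0.2 -2.3] op 0.34
row [-0.8  1.6 16.8] [0.  0.  0.5]
row [175.1  47.5  16.8] [ 0.   0.  19.5]
scene [[306.0, 288.0], [242.0, 232.0]]
bright 185 34 307.94117647058823 288.9117647058824
side [[214.0, 229.0], [287.0, 182.0]]
bright 162 30 212.06666666666666 229.06666666666666
[ 0.59215959 -0.13679012] [ 0.59179194 -0.13717087  0.03378816]
```

```bash
python3 -m jog '[[[0,0,8],[0,0,0],1],[[0,0,15],[0,0,0],1],[[15,4,16],[0,0,1],1],[[35,10,16],[0,0,3],1],[[55,15,16],[0,0,5],1],[[75,20,16],[0,0,8],1],[[95,26,16],[0,0,10],1],[[115,31,16],[0,0,12],1],[[135,37,16],[0,0,15],1],[[155,42,16],[0,0,17],1],[[175,47,16],[0,0,19],1],[[175,47,16],[0,0,19],1]]'; python3 -c "
from h import *
go((.525,-.10,.005,-87))
s=bot.read_state();b=s['position']+s['tcp_rot']@[.282,-.026,-.008];h=s['position']+s['tcp_rot']@[-.048,0,0]
c=np.array([.5427,-.4068]);a=np.radians(-100.9)
M=np.array([[np.cos(a),np.sin(a)],[-np.sin(a),np.cos(a)]]);print(M@(b[:2]-c),M@(h[:2]-c))"
```

```text
time_s: 18.37
position: [0.5278, -0.104, 0.0098]
tcp_rot: [[0.057, -0.998, 0.005], [-0.998, -0.057, -0.003], [0.003, -0.004, -1.0]]
force: [1.1, 0.3, -1.4]
opening: 0.341
t 18.37 pos [ 0.5278 -0.104   0.0098] yaw -86.7 j [-23.  43. 103.  -0.  34. 154.] f [ 1.1  0.3 -1.4] op 0.341
row [-4.1  2.5  4.8] [-0.3 -0.2  0.3]
[-0.02753491  0.02230755] [-0.34109585 -0.08369832]
```

Hook is at rack x≈-0.028 and handle at -0.341, both well within limits. I'll lower, release and retreat.

```bash
python3 -m jog '[[[0,0,3],[0,0,0],1],[[0,0,6],[0,0,0],1],[[0,0,6],[0,0,0],1],[[0,0,6],[0,0,0],0.3],[[0,0,6],[0,0,0],0.3],[[0,0,6],[0,0,0],0.2],[[0,0,6],[0,0,0],0.1],[[0,0,6],[0,0,0],0],[[0,0,6],[0,0,0],0],[[0,0,6],[0,0,0],0]]'; python3 -m jog '[[[0,0,-15],[0,0,0],0],[[0,0,-35],[0,0,0],0],[[0,0,-70],[0,0,0],0],[[0,0,-110],[0,0,0],0],[[-20,0,-150],[0,0,0],0],[[-60,0,-180],[0,0,0],0],[[-100,0,-200],[0,0,0],0],[[-120,0,-200],[0,0,0],0],[[-120,0,-200],[0,0,0],0],[[-120,0,-200],[0,0,0],0]]'; python3 - <<'E'
from h import *
go()
hd=[.523,-.056,.015]
for n in("scene","side"):
  w=vision.capture(n)[:,:,::-1];cv2.imwrite(f"pics/{n}9.png",w)
  x,y=proj(n,[hd])[0].astype(int);hs=cv2.cvtColor(w[y-45:y+45,x-45:x+45],cv2.COLOR_BGR2HSV)
  m=((hs[:,:,0]<16)&(hs[:,:,1]>110));ys,xs=np.nonzero(m);pts=np.c_[xs+x-45,ys+y-45].astype(float)
  if len(xs)>20:
    c=pts.mean(0);vt=np.linalg.svd(pts-c)[2];a,b=plane(n,c+15*vt[0],.018),plane(n,c-15*vt[0],.018);print(n,len(xs),"handle",plane(n,c,.018).round(3),"yaw",np.degrees(np.arctan2(*(a-b)[::-1]))%180)
  # static items: compare with first picture
  a0=cv2.imread(f"pics/{n}0.png")
  for nm,P in[("stamp",(.762,.186,.04)),("stapler",(.807,.069,.02)),("film",(.80,-.063,.03))]:
    u,v=proj(n,[P])[0].astype(int);t=a0[v-22:v+22,u-22:u+22];r=cv2.matchTemplate(w[v-37:v+37,u-37:u+37],t,5);_,sc,_,l=cv2.minMaxLoc(r);print(nm,round(sc,2),l[0]-15,l[1]-15)
  # flap: compare with the shut reference? before/after unhook crop
  q=proj(n,W([.5078,.5893,1.7055],[eye(0),(-.105,-.111,.108),(-.105,.111,.108)])).round(0);print("flap",q.tolist())
E
```

```text
time_s: 19.2
position: [0.5253, -0.0997, 0.0035]
tcp_rot: [[0.062, -0.998, -0.0], [-0.998, -0.062, 0.0], [-0.0, 0.0, -1.0]]
force: [-0.0, 0.3, -0.4]
opening: 0.786
time_s: 20.03
position: [0.5159, 0.0122, 0.204]
tcp_rot: [[0.076, -0.997, 0.004], [-0.997, -0.076, 0.014], [-0.014, -0.005, -1.0]]
force: [0.1, -0.5, -0.2]
opening: 1.0
t 20.03 pos [0.5159 0.0122 0.204 ] yaw -85.6 j [-12.  23.  99.   1.  58. 164.] f [ 0.1 -0.5 -0.2] op 1.0
scene 319 handle [ 0.523 -0.058] yaw 93.72512417864598
stamp 1.0 0 0
stapler 1.0 0 0
film 1.0 0 0
flap [[214.0, 140.0], [237.0, 121.0], [183.0, 153.0]]
side 298 handle [ 0.522 -0.056] yaw 92.96353354288479
stamp 0.98 0 0
stapler 0.99 0 0
film 0.99 0 0
flap [[385.0, 166.0], [407.0, 196.0], [380.0, 138.0]]
```

```bash
python3 -m jog '[[[0,0,0],[0,0,-6],0],[[0,0,0],[0,0,-12],0],[[0,0,0],[0,0,-15],0],[[0,0,0],[0,0,-15],0],[[0,0,0],[0,0,-15],0]]'; python3 - <<'E'
from h import *
go()
w={n:vision.capture(n)[:,:,::-1] for n in("scene","side")}
V=[.5078,.5893,1.7055]
for n,ref in(("scene",5),("side",5),("side",7),("scene",7)):
  a=cv2.imread(f"pics/{n}{ref}.png")
  for nm,(x,y,hw) in {"plate":((207,134,7) if n=="scene" else (396,160,7)),"lowerflap":((*proj(n,W(V,(-.107,.06,.112)))[0].astype(int),10))}.items():
    t=a[y-hw:y+hw,x-hw:x+hw];g=w[n][y-hw-8:y+hw+8,x-hw-8:x+hw+8]
    _,sc,_,l=cv2.minMaxLoc(cv2.matchTemplate(g,t,5));print(n,ref,nm,round(sc,2),l[0]-8,l[1]-8)
# expected plate pixel shift per 0.06 rad
def pl(q):return np.array([-.107-.18*np.sin(q),0,.315-.18*np.cos(q)])
for n in w:print(n,proj(n,W(V,[pl(0),pl(.06)])).round(1).tolist())
E
```

```text
time_s: 20.55
position: [0.516, 0.0103, 0.2025]
tcp_rot: [[0.326, -0.945, 0.002], [-0.945, -0.326, 0.015], [-0.014, -0.006, -1.0]]
force: [0.5, -0.1, -0.3]
opening: 0.997
t 20.55 pos [0.516  0.0103 0.2025] yaw -70.9 j [-12.  23.  99.   1.  58. 149.] f [ 0.5 -0.1 -0.3] op 0.997
scene 5 plate 0.96 0 0
scene 5 lowerflap 0.87 0 0
side 5 plate 0.96 0 0
side 5 lowerflap 0.99 0 0
side 7 plate 0.99 0 0
side 7 lowerflap 0.99 0 0
scene 7 plate 0.98 0 0
scene 7 lowerflap 0.44 8 8
scene [[209.5, 133.7], [211.1, 136.0]]
side [[394.5, 163.0], [391.5, 164.0]]
```

```bash
python3 -c "
from rig import bot
print(bot.hand_in())"
```

```text
the job is handed in; nothing more can be done
None
```

I finished the whole sequence and handed it in at about 20.6 s of the 72 s allowed; no verdict was reported.

I drew the pole out by its ferrule, laid it clear of the shelf and let go. I then took it by the handle, put the hook through the eye and swung the flap shut until it hit its stop, where the force rose from 4 to 14 N. After unhooking, I slid the pole flat under the shelf hook end first and released it.

Last checks before handing in:
- **Pole:** the two cameras put the middle of the handle within 2 mm of each other. From the gripper position and the fitted shelf pose (good to about 1 cm), the handle middle is about 0.19 m in front of the shelf. The hook is about 0.12 m in behind the shelf's front and near the middle between the posts. I didn't see the hook itself under the shelf.
- **Flap:** no pixel shift from when it was pressed shut; opening it 0.06 rad would show as about 3 px. One of the eight patch comparisons (scene view, lower flap) failed to match; I put that down to the arm blocking the view in the earlier picture.
- **Other things:** the stapler, stamp and film box show no shift from the first pictures.
- **Robot:** the gripper is open and about 0.2 m above the bench. The last joint reached about 164° against its 163.58° limit (rounded reading) while backing away, and I turned it back to 149°.

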